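# Run the masking blade of a light-table lamp head home with a push-in clutch knob

### The job

Run the dark masking blade of the lamp head clockwise until it rests fully home against its brass stop. The knob on top only spins idly until its hidden clutch is caught: push it in gently and feel for the place where it drops in, hold it in and turn clockwise until you feel the stop, then let the knob spring back out. Leave the things lying around it where they are.

Things in the scene. Friction and masses are not known exactly. Their poses are not given: they have to be found in the camera images.
- lamphouse: Fixed black square box, 190 x 190 mm, 59 mm high, with a lit white disc under a closed clear cover (the blade below it cannot be touched). Origin: centre of its underside, z up. On its middle stands an aluminium boss 58 mm across, its top 85 mm above the table. The vertical axis of knob, blade and stop runs through the origin.
- knob: Black knob above the boss: round skirt 54 mm across, 10 mm thick, with an upright bar grip on it, 44 mm long, 13 mm wide, 32 mm high. Origin: on the axis, at the skirt's underside, 97 mm above the table when out (skirt top 107, bar top 139 mm). z up, x along the bar. Starts at any angle, turns endlessly. Pushes down 9 mm against a spring (4 N at first, 7 N fully in) that returns it.
- clutch (a point): Centre of the boss's top; inside is the hidden clutch. Two opposite teeth under the knob (the pattern repeats every half turn) must drop between two broad teeth of the blade's drive, whose angle differs every time. Teeth on teeth, the knob stops dead about 2 mm in (over 50 N there damages them); it goes in the full 9 mm only within a window of about 0.6 rad in each half turn. Let out, the knob turns idly.
- drive (a point): Point on the axis, 57 mm above the table, where the clutch drives the blade. With the knob held fully in there is up to 0.6 rad of play, then the blade turns one to one with the knob, with a drag of about 0.08 N m. At the stop the torque rises, and a slipping coupling gives harmlessly at about 0.5 N m.
- blade: Dark steel masking blade, 20 mm wide, under the clear cover, reaching from the boss out to 77 mm from the axis. Origin: on the axis, at table height; z up, x points outward along the blade. It turns clockwise (seen from above) from its start towards the stop, by 0.8 to 2 rad, and stays where it is left.
- stop_pin: Small brass block, 18 x 8 mm, 9 mm high, under the clear cover, 68 mm from the axis; set at a different angle every time, it then does not move. Origin: on the axis, at table height; z up. Its x axis points in the direction in which the blade points when it rests against the block (the block itself lies 14 mm beside that line, on the clockwise side).
- lens_barrel: Bystander: loose black lens barrel standing upright, 52 mm across, 66 mm high. Origin: centre of its underside.
- loupe: Bystander: loose round stand loupe, 48 mm across, 48 mm high. Origin: centre of its underside.
- keypad: Bystander: loose flat black keypad, 60 x 120 mm, 24 mm high. Origin: centre of its underside.

How it is judged (in metres and radians):
On the way, in this order (a step that is already met when the one before it is completed fails the run):
1. the knob is pushed in with its clutch caught (more than 7 mm in) (z of knob in the frame of lamphouse below 0.09 m), for 0.1 s.
2. the blade has come home against the stop (angle between the x axis of blade and the x axis of stop_pin, either way round below 0.06 rad), for 0.2 s.
At the end, for the whole second after the job is handed in: The blade rests against the brass stop (within 0.06 rad), still, and the knob has sprung back out (within 1.5 mm) (angle between the x axis of blade and the x axis of stop_pin, either way round below 0.06 rad and angular speed of blade below 0.05 rad/s and z of knob in the frame of lamphouse above 0.0955 m); the robot touches nothing.
It fails at once if the clutch teeth are pressed together with more than 50 N (contact force between knob and blade above 50 N).
It fails at once if the lens barrel is moved more than 25 mm (distance of lens_barrel from where it was at the start of the episode above 0.025 m).
It fails at once if the loupe is moved more than 25 mm (distance of loupe from where it was at the start of the episode above 0.025 m).
It fails at once if the keypad is moved more than 25 mm (distance of keypad from where it was at the start of the episode above 0.025 m).
It also fails if it takes over 64 s, if anything falls off the work surface, if the arm or the gripper's body presses on something with over 40 N, if the wrist force passes 120 N, or if a joint passes its speed limit or range.

### The arm

A 6-joint arm with a two-finger parallel gripper is mounted at the origin on the work surface. World frame = base frame: x ahead of the robot, y to its left, z up, the work surface at z = 0. Lengths are in m, angles in degrees, forces in N, time in s.
With the tool pointing down it reaches from about 0.35 to 0.875 m from the base axis. Payload 4.2 kg.
Tool frame: the origin (TCP) lies midway between the tips of the shut fingers; the grasp point (between the pads) lies 19 mm behind it; z points along the fingers, y is the direction in which the jaws open and shut (so a half turn about z gives the same grasp; the last joint's range is limited). The gripper opens to 87 mm and grips with 3 to 60 N. Pads are 19 mm wide; open, the fingers measure 117 mm over their backs; the gripper's body (75 mm by 190 mm) begins 51 mm behind the grasp point.
Start: joints at [90.103, 22.042, 0.453, 0, -68.411, -14.817], TCP at [0.159, 0.604, 0.223] pointing down, gripper open.
Joint ranges: [-179.83, 179.83], [-69.29, 118.12], [-61.27, 80.66], [-181.25, 117.63], [-171.15, -9.14], [-177.46, 177.46]. Speed limits (degrees/s): [159.86, 159.86, 180, 180, 180, 180].

### API

Orientations are given as a 3x3 rotation matrix whose columns are the frame's x, y, z axes.
In Python, from station import r gives the robot as it stands.
- The arm moves only by the tool play_rows, never from a script. Its argument "commands" is a list that holds one entry, the list of rows, each a list of 7 numbers: the shift along the world's x, y, z in m, then the turn, a rotation vector about the world's x, y, z in rad, then the closure, from 0 (fully open) to 1 (shut). A call has 1 to 5 rows; each row is the pose to reach, as a shift and turn from the pose commanded when the call began; what a row does not reach only later rows make up. A row lasts 1/10 s, in which the tool goes at most 50 mm and 8.59 degrees, less where a joint would pass 70% of its speed; a pose out of reach is approached as far as the arm can. A call with a gripper value outside its range is refused whole. The fingers move at their own pace and stop on an object; the grip force is fixed at half the most. Time passes only in rows, so rows that repeat a pose let the fingers close. It gives the time, the measured TCP pose, the force and the opening at its end, in the units of the state.
- r.sense(): the state, without advancing time (a new reading comes with each control period).
- r.capture(name): name is "side" or "top" or "wrist"; returns a dict with "image" (480x640x3 uint8, red, green, blue), "range_z" (480x640 float32, m along the optical axis (not along the pixel's ray), 0 where there is no reading), "intrinsics" (3x3 intrinsics, pixels), "extrinsics" (4x4, takes a point from camera to world coordinates); the wrist camera has in their place "mount" (4x4, takes a point from camera to tool coordinates, whose origin is the TCP and whose axes are the flange's). Camera axes: x right, y up, looking along -z (the intrinsics and any distortion apply to the point x, -y, -z); pixel columns grow to the right and rows downward; lengths in m; the calibration is good to about 2 mm. A picture is of the moment at which its call begins: read the wrist's pose just before it.
- r.finish_job(): hands the job in, once; it reports no verdict.
The state is a dict: "time_s": time; "joints": joint angles; "joint_velocities": joint speeds; "effort": joint torques, N m; "tcp_pos": TCP position; "ee_rot": TCP orientation; "wrist_force": force on the tool from outside, world axes, zero at the start; "moment": the same for the moment, N m; "gripper_width": opening from 0.0 (shut) to 1.0 (fully open).
Only numpy, scipy, OpenCV 4.12 (cv2) and the standard library are available. Lean on these libraries where they do the work, as an engineer would, in place of code of your own. Each camera call takes 0.05 s, during which the arm holds its last target. There are 200 camera calls.

## Working session

There is one attempt and no reset: what is moved stays moved. The work goes in short steps, Python scripts to look and compute and a tool call to move; the robot and the scene stay as the last step left them, time stands still between calls to the robot, and variables do not carry over. Pictures are saved under pics/ and viewed, about 8 in all and at most 12, crops included, and the job is handed in when it is done.

Besides the shell and the picture viewer there is one more tool, called after "Call:" as name(argument=value, ...), one argument or row to a line, values as JSON. play_rows: Moves the arm, as the interface text tells. Its arguments: {"type":"object","properties":{"commands":{"type":"array","items":{"type":"array","items":{"type":"array","items":{"type":"number"}}}}},"required":["commands"]}

```bash
mkdir -p pics; ls
cat > h.py <<'E'
import numpy as np, cv2
from station import r
def cap(n,f=None):
    s=r.sense(); c=r.capture(n)
    if 'mount' in c:
        T=np.eye(4);T[:3,:3]=s['ee_rot'];T[:3,3]=s['tcp_pos'];c['extrinsics']=T@np.array(c['mount'])
    if f: cv2.imwrite('pics/'+f,cv2.cvtColor(c['image'],cv2.COLOR_RGB2BGR))
    return c
def ray(c,u,v,z):
    K=np.array(c['intrinsics']);E=np.array(c['extrinsics'])
    d=np.linalg.inv(K)@[u,v,1]; d=E[:3,:3]@[d[0],-d[1],-d[2]]; o=E[:3,3]
    return o+d*(z-o[2])/d[2]
def cloud(c):
    K=np.array(c['intrinsics']);E=np.array(c['extrinsics']);Z=c['range_z']
    v,u=np.mgrid[:480,:640]
    P=np.stack([(u-K[0,2])/K[0,0]*Z,-(v-K[1,2])/K[1,1]*Z,-Z],-1)
    return P@E[:3,:3].T+E[:3,3]
E
python3 - <<'E'
from h import *
s=r.sense(); print(s)
c=cap('top','top.png'); w=cap('side','side.png')
for k in (c,w): print(k['extrinsics'],k['intrinsics'],[x for x in k])
P=cloud(c);ok=c['range_z']>0
for lo,hi in((.045,.064),(.1,.115),(.13,.145)):
    m=ok&(P[...,2]>lo)&(P[...,2]<hi); n,l,st,ce=cv2.connectedComponentsWithStats(m.astype(np.uint8))
    for i in range(1,n):
        if st[i,4]>30: print(lo,st[i],P[l==i].mean(0))
E
```

```text
pics
{'time_s': 0.0, 'joints': array([ 9.01034915e+01,  2.20909488e+01,  3.79829597e-01, -2.98450698e-02,
       -6.84122722e+01, -1.48156162e+01]), 'joint_velocities': array([ 0.01934782,  0.04928622, -0.01020122, -0.04027344, -0.02332936,
       -0.02108399]), 'effort': array([-3.87525124e-04, -3.90666997e+01,  1.87405872e+01,  4.21982959e+00,
        1.10755194e-02, -1.91573922e-04]), 'tcp_pos': array([0.15856096, 0.60392086, 0.22145577]), 'ee_rot': array([[ 9.67165229e-01, -2.54147966e-01, -4.80466059e-04],
       [-2.54148406e-01, -9.67162833e-01, -2.15441047e-03],
       [ 8.28501233e-05,  2.20578058e-03, -9.99997564e-01]]), 'wrist_force': array([ 0.00970795, -0.12768134, -0.08299789]), 'moment': array([-0.02269182,  0.02545689,  0.02757782]), 'gripper_width': 0.9969776657143727}
[[ 0.01905243  0.99248376 -0.12088421  0.44052461]
 [-0.99973172  0.0205038   0.01077369  0.07207131]
 [ 0.0131713   0.12064651  0.99260815  1.33923078]
 [ 0.          0.          0.          1.        ]] [[604.19865404   0.         311.28516203]
 [  0.         604.19865404 247.87563745]
 [  0.        
[... 155 characters left out ...]
-0.62590705 -0.48722707]
 [-0.01582669  0.88765762  0.46023198  0.49485654]
 [ 0.          0.          0.          1.        ]] [[464.09893153   0.         324.33269836]
 [  0.         464.09893153 241.22191578]
 [  0.           0.           1.        ]] ['image', 'range_z', 'intrinsics', 'extrinsics']
0.045 [  97   79  487   37 9178] [0.93268491 0.00166327 0.05410614]
0.045 [ 321  195   89   90 7033] [ 0.61699049 -0.05694448  0.05840701]
0.045 [268 222  25  24 132] [0.62345061 0.12430428 0.06084088]
0.045 [432 235  23  22 313] [ 0.60969136 -0.2263923   0.04818696]
0.1 [355 223  26  26 348] [ 0.61653197 -0.05570597  0.10636362]
0.13 [361 224  17  21 151] [ 0.61792527 -0.05674188  0.13788445]
```

View pics/top.png

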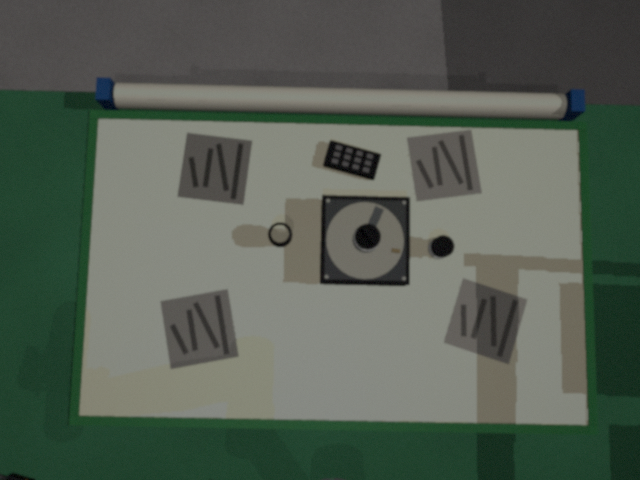

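The top view shows the lamphouse at about (365,240), the blade pointing up-right at (375,216), the brass stop at (396,251), and the bystanders well clear. I'll move above it next.

Call:
play_rows(
  commands=[
    [[0.028, -0.041, 0.02, 0, 0, 0, 0], [0.056, -0.082, 0.04, 0, 0, 0, 0], [0.084, -0.123, 0.06, 0, 0, 0, 0], [0.112, -0.164, 0.08, 0, 0, 0, 0], [0.14, -0.205, 0.08, 0, 0, 0, 0]],
  ],
)

```text
time_s: 0.6
tcp_pos: [0.2925, 0.4094, 0.3035]
ee_rot: [[0.968, -0.253, 0.002], [-0.253, -0.968, 0.003], [0.001, -0.004, -1.0]]
wrist_force: [1.0, 0.3, 0.6]
gripper_width: 1.0
```

Call:
play_rows(
  commands=[
    [[0.028, -0.041, 0, 0, 0, 0, 0], [0.056, -0.082, 0, 0, 0, 0, 0], [0.084, -0.123, 0, 0, 0, 0, 0], [0.112, -0.164, 0, 0, 0, 0, 0], [0.14, -0.205, 0, 0, 0, 0, 0]],
  ],
)

```text
time_s: 1.1
tcp_pos: [0.4319, 0.2032, 0.3014]
ee_rot: [[0.967, -0.254, -0.0], [-0.254, -0.967, 0.0], [-0.0, -0.0, -1.0]]
wrist_force: [1.4, 0.7, -0.5]
gripper_width: 1.004
```

Call:
play_rows(
  commands=[
    [[0.028, -0.041, 0, 0, 0, 0, 0], [0.056, -0.082, 0, 0, 0, 0, 0], [0.084, -0.123, 0, 0, 0, 0, 0], [0.112, -0.164, 0, 0, 0, 0, 0], [0.14, -0.205, 0, 0, 0, 0, 0]],
  ],
)

```text
time_s: 1.6
tcp_pos: [0.572, -0.0018, 0.3011]
ee_rot: [[0.967, -0.254, -0.001], [-0.254, -0.967, 0.0], [-0.001, 0.0, -1.0]]
wrist_force: [0.0, 0.6, -0.3]
gripper_width: 0.999
```

Call:
play_rows(
  commands=[
    [[0.02, -0.023, 0, 0, 0, 0, 0], [0.038, -0.046, 0, 0, 0, 0, 0], [0.038, -0.046, 0, 0, 0, 0, 0]],
  ],
)

```text
time_s: 1.9
tcp_pos: [0.6106, -0.0485, 0.2996]
ee_rot: [[0.966, -0.258, -0.003], [-0.258, -0.966, -0.001], [-0.002, 0.001, -1.0]]
wrist_force: [-0.2, 0.2, 0.1]
gripper_width: 0.999
```

Run:
```python
from h import *
s=r.sense(); print(s['time_s'],s['joints'],s['tcp_pos'],s['ee_rot'])
c=cap('wrist','w1.png')
P=cloud(c);ok=c['range_z']>0
m=ok&(P[...,2]>.130)&(P[...,2]<.15)
p=P[m][:,:2].astype(np.float32);print(len(p),cv2.minAreaRect(p),P[m].mean(0))
m=ok&(P[...,2]>.1)&(P[...,2]<.115);p=P[m][:,:2].astype(np.float32)
print(cv2.minEnclosingCircle(p),len(p))
print(c['intrinsics'],c['extrinsics'])
```

```text
1.9 [ 1.05904890e+01  1.85768427e+01  6.24610156e+00  1.16644114e-02
 -7.78185184e+01  6.44557605e+01] [ 0.61055113 -0.04847462  0.29956066] [[ 9.66142725e-01 -2.57995861e-01 -2.52411476e-03]
 [-2.57998269e-01 -9.66145144e-01 -6.74388639e-04]
 [-2.26467174e-03  1.30277292e-03 -9.99996587e-01]]
950 ((0.6184364557266235, -0.05675172805786133), (0.044107433408498764, 0.013396050781011581), 35.893253326416016) [ 0.61954647 -0.0568531   0.13844757]
((0.6184989213943481, -0.056880220770835876), 0.027016032487154007) 1907
[[416.40707173   0.         321.24128821]
 [  0.         416.40707173 238.72630769]
 [  0.           0.           1.        ]] [[-0.25862477  0.91991408  0.29473939  0.69255723]
 [-0.96597524 -0.2470018  -0.07669384 -0.06911503]
 [ 0.00224942 -0.30454588  0.95249501  0.46175321]
 [ 0.          0.          0.          1.        ]]
```

View pics/w1.png

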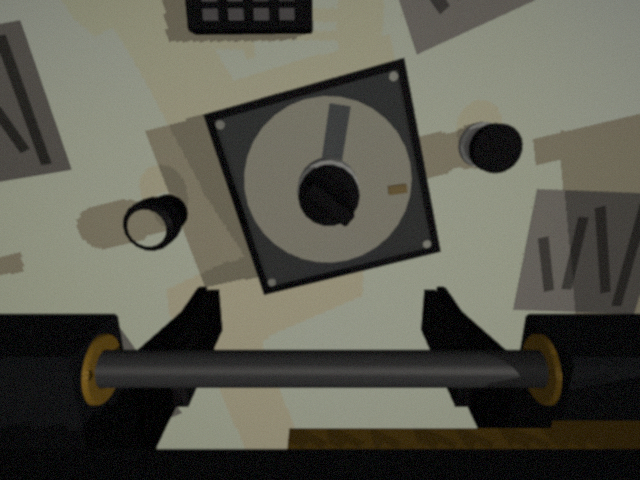

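Knob axis is at (0.618,-0.057) and the bar measures 44x13 mm at 35.9° (it should be 44x13). The close view also shows the blade tip at (341,104) and the stop at (397,189). I'll turn the tool by +0.888 rad and descend.

Call:
play_rows(
  commands=[
    [[0.004, -0.004, 0, 0, 0, 0.149, 0], [0.008, -0.008, 0, 0, 0, 0.298, 0], [0.008, -0.008, 0, 0, 0, 0.447, 0], [0.008, -0.008, 0, 0, 0, 0.596, 0], [0.008, -0.008, 0, 0, 0, 0.745, 0]],
  ],
)

```text
time_s: 2.45
tcp_pos: [0.6167, -0.0527, 0.3014]
ee_rot: [[0.88, 0.476, -0.001], [0.476, -0.88, 0.0], [-0.0, -0.001, -1.0]]
wrist_force: [0.5, -0.2, -0.1]
gripper_width: 0.996
```

Call:
play_rows(
  commands=[
    [[0, 0, -0.03, 0, 0, 0.14, 0], [0, 0, -0.07, 0, 0, 0.14, 0], [0, 0, -0.11, 0, 0, 0.14, 0], [0, 0, -0.14, 0, 0, 0.14, 0], [0, 0, -0.14, 0, 0, 0.14, 0]],
  ],
)

```text
time_s: 2.95
tcp_pos: [0.6135, -0.0529, 0.1567]
ee_rot: [[0.809, 0.588, -0.011], [0.588, -0.809, -0.0], [-0.009, -0.006, -1.0]]
wrist_force: [-0.4, 0.9, -0.5]
gripper_width: 1.003
```

Run:
```python
from h import *
s=r.sense(); print(s['time_s'],s['joints'],s['tcp_pos'],np.degrees(np.arctan2(s['ee_rot'][1,0],s['ee_rot'][0,0])),s['wrist_force'])
c=dict(intrinsics=[[416.407,0,321.241],[0,416.407,238.726],[0,0,1]],extrinsics=np.array([[-0.25862477,0.91991408,0.29473939,0.69255723],[-0.96597524,-0.2470018,-0.07669384,-0.06911503],[0.00224942,-0.30454588,0.95249501,0.46175321],[0,0,0,1]]))
for n,u,v in(('blade',341,105),('blade in',331,155),('stop',397,189)):
    d=(ray(c,u,v,.055)-[.6184,-.0568,0])[:2]; print(n,d,np.hypot(*d),np.degrees(np.arctan2(d[1],d[0])))
```

```text
2.95 [ 1.00610539e+01  2.44038574e+01 -5.71501458e+00 -1.07466532e-01
 -6.04996453e+01  1.16016109e+02] [ 0.61347271 -0.05294142  0.15666908] 36.025333958063456 [-0.37631318  0.91562575 -0.5233655 ]
blade [ 0.06966908 -0.03108642] 0.07628988091104995 -24.04647845415084
blade in [ 0.02767644 -0.01055309] 0.029620150338382212 -20.87196043193255
stop [-0.02128676 -0.06521272] 0.06859901241767054 -108.07773734708174
```

Call:
play_rows(
  commands=[
    [[0.004, -0.004, -0.02, 0, 0, 0, 0], [0.004, -0.004, -0.044, 0, 0, 0, 0], [0.004, -0.004, -0.044, 0, 0, 0, 0], [0.004, -0.004, -0.044, 0, 0, 0, 0]],
  ],
)

```text
time_s: 3.35
tcp_pos: [0.6223, -0.0574, 0.1193]
ee_rot: [[0.808, 0.589, 0.002], [0.589, -0.808, -0.0], [0.001, 0.002, -1.0]]
wrist_force: [0.5, 0.1, 0.3]
gripper_width: 1.0
```

Call:
play_rows(
  commands=[
    [[-0.004, 0.0, -0.005, 0, 0, 0, 0], [-0.004, 0.0, -0.008, 0, 0, 0, 0], [-0.004, 0.0, -0.008, 0, 0, 0, 0], [-0.004, 0.0, -0.008, 0, 0, 0, 0]],
  ],
)

```text
time_s: 3.75
tcp_pos: [0.6176, -0.0579, 0.1099]
ee_rot: [[0.809, 0.588, 0.001], [0.588, -0.809, -0.0], [0.001, 0.0, -1.0]]
wrist_force: [0.1, 0.6, 0.2]
gripper_width: 1.003
```

Position is right. I'll close on the bar.

Call:
play_rows(
  commands=[
    [[0.001, 0.001, 0.001, 0, 0, 0, 1], [0.001, 0.001, 0.001, 0, 0, 0, 1], [0.001, 0.001, 0.001, 0, 0, 0, 1], [0.001, 0.001, 0.001, 0, 0, 0, 1], [0.001, 0.001, 0.001, 0, 0, 0, 1]],
  ],
)

```text
time_s: 4.25
tcp_pos: [0.6184, -0.0569, 0.1104]
ee_rot: [[0.809, 0.588, -0.0], [0.588, -0.809, -0.0], [-0.0, -0.0, -1.0]]
wrist_force: [-0.2, -0.2, -0.0]
gripper_width: 0.627
```

Call:
play_rows(
  commands=[
    [[0, 0, 0, 0, 0, 0, 1], [0, 0, 0, 0, 0, 0, 1], [0, 0, 0, 0, 0, 0, 1]],
  ],
)

```text
time_s: 4.55
tcp_pos: [0.6184, -0.0568, 0.1105]
ee_rot: [[0.809, 0.588, -0.0], [0.588, -0.809, -0.0], [-0.0, -0.0, -1.0]]
wrist_force: [1.0, -0.5, -0.2]
gripper_width: 0.353
```

Call:
play_rows(
  commands=[
    [[0, 0, 0, 0, 0, 0, 1], [0, 0, 0, 0, 0, 0, 1], [0, 0, 0, 0, 0, 0, 1], [0, 0, 0, 0, 0, 0, 1]],
  ],
)

```text
time_s: 4.95
tcp_pos: [0.6183, -0.0566, 0.1105]
ee_rot: [[0.809, 0.588, -0.0], [0.588, -0.809, 0.0], [-0.0, -0.0, -1.0]]
wrist_force: [-1.2, 1.2, 0.4]
gripper_width: 0.145
```

Call:
play_rows(
  commands=[
    [[0, 0, -0.001, 0, 0, 0, 1], [0, 0, -0.002, 0, 0, 0, 1], [0, 0, -0.003, 0, 0, 0, 1], [0, 0, -0.003, 0, 0, 0, 1]],
  ],
)

```text
time_s: 5.35
tcp_pos: [0.6183, -0.0567, 0.1083]
ee_rot: [[0.809, 0.588, -0.0], [0.588, -0.809, 0.0], [-0.0, -0.0, -1.0]]
wrist_force: [-3.2, 3.4, 5.9]
gripper_width: 0.146
```

Call:
play_rows(
  commands=[
    [[0, 0, -0.001, 0, 0, 0, 1], [0, 0, -0.001, 0, 0, 0, 1], [0, 0, -0.001, 0, 0, 0, 1]],
  ],
)

```text
time_s: 5.65
tcp_pos: [0.6183, -0.0567, 0.1081]
ee_rot: [[0.809, 0.588, 0.0], [0.588, -0.809, -0.0], [0.0, 0.0, -1.0]]
wrist_force: [-4.6, 4.6, 9.4]
gripper_width: 0.149
```

Stopped dead about 2.3 mm in, so it is teeth on teeth. I'll turn clockwise under this gentle load and watch z.

Call:
play_rows(
  commands=[
    [[-0.001, 0.001, 0, 0, 0, -0.1, 1], [-0.001, 0.001, 0, 0, 0, -0.2, 1], [-0.001, 0.001, 0, 0, 0, -0.3, 1], [-0.001, 0.001, 0, 0, 0, -0.3, 1]],
  ],
)

```text
time_s: 6.05
tcp_pos: [0.6184, -0.0568, 0.1082]
ee_rot: [[0.947, 0.321, 0.002], [0.321, -0.947, -0.002], [0.002, 0.002, -1.0]]
wrist_force: [-1.7, -0.6, 7.8]
gripper_width: 0.144
```

Call:
play_rows(
  commands=[
    [[0, 0, 0, 0, 0, -0.1, 1], [0, 0, 0, 0, 0, -0.2, 1], [0, 0, 0, 0, 0, -0.3, 1], [0, 0, 0, 0, 0, -0.3, 1]],
  ],
)

```text
time_s: 6.45
tcp_pos: [0.6184, -0.057, 0.1082]
ee_rot: [[1.0, 0.027, 0.002], [0.027, -1.0, -0.002], [0.002, 0.002, -1.0]]
wrist_force: [-1.9, -1.9, 7.8]
gripper_width: 0.149
```

Call:
play_rows(
  commands=[
    [[0, 0, 0, 0, 0, -0.1, 1], [0, 0, 0, 0, 0, -0.2, 1], [0, 0, 0, 0, 0, -0.3, 1], [0, 0, 0, 0, 0, -0.3, 1]],
  ],
)

```text
time_s: 6.85
tcp_pos: [0.6183, -0.0572, 0.1075]
ee_rot: [[0.963, -0.268, 0.002], [-0.268, -0.963, -0.002], [0.002, 0.001, -1.0]]
wrist_force: [0.1, -4.5, 3.8]
gripper_width: 0.147
```

It dropped: z is lower and the force fell to the spring value alone. Pushing in.

Call:
play_rows(
  commands=[
    [[0, -0.001, -0.002, 0, 0, 0, 1], [0, -0.001, -0.004, 0, 0, 0, 1], [0, -0.001, -0.006, 0, 0, 0, 1], [0, -0.001, -0.007, 0, 0, 0, 1], [0, -0.001, -0.007, 0, 0, 0, 1]],
  ],
)

```text
time_s: 7.35
tcp_pos: [0.6183, -0.0573, 0.1013]
ee_rot: [[0.964, -0.266, 0.003], [-0.266, -0.964, -0.001], [0.003, 0.0, -1.0]]
wrist_force: [-2.4, -0.7, 9.0]
gripper_width: 0.146
```

Fully in at 9.2 mm. Now turning clockwise.

Call:
play_rows(
  commands=[
    [[0, 0, 0, 0, 0, -0.1, 1], [0, 0, 0, 0, 0, -0.2, 1], [0, 0, 0, 0, 0, -0.3, 1], [0, 0, 0, 0, 0, -0.4, 1], [0, 0, 0, 0, 0, -0.5, 1]],
  ],
)

```text
time_s: 7.85
tcp_pos: [0.6182, -0.0576, 0.1014]
ee_rot: [[0.716, -0.698, 0.002], [-0.698, -0.716, -0.001], [0.002, -0.0, -1.0]]
wrist_force: [-2.6, -2.2, 9.9]
gripper_width: 0.145
```

Call:
play_rows(
  commands=[
    [[0, 0, 0, 0, 0, -0.1, 1], [0, 0, 0, 0, 0, -0.2, 1], [0, 0, 0, 0, 0, -0.3, 1], [0, 0, 0, 0, 0, -0.4, 1], [0, 0, 0, 0, 0, -0.4, 1]],
  ],
)

```text
time_s: 8.35
tcp_pos: [0.6179, -0.0577, 0.1014]
ee_rot: [[0.39, -0.921, 0.001], [-0.921, -0.39, -0.002], [0.002, -0.001, -1.0]]
wrist_force: [-2.9, -2.2, 9.9]
gripper_width: 0.146
```

Run:
```python
from h import *
s=r.sense(); print(s['time_s'],s['joints'],s['moment'])
c=cap('top','t2.png'); i=cv2.imread('pics/t2.png')[190:290,315:415]; cv2.imwrite('pics/t2c.png',cv2.resize(i,None,fx=5,fy=5))
```

```text
8.35 [  9.6383539   27.62037264  -9.33302455   0.12681413 -52.9835727
  13.24171085] [-0.62624025  0.94023363  0.05508269]
```

Call:
play_rows(
  commands=[
    [[0, 0, 0, 0, 0, -0.1, 1], [0, 0, 0, 0, 0, -0.2, 1], [0, 0, 0, 0, 0, -0.3, 1], [0, 0, 0, 0, 0, -0.3, 1]],
  ],
)

```text
time_s: 8.8
tcp_pos: [0.6177, -0.0578, 0.1014]
ee_rot: [[0.1, -0.995, 0.001], [-0.995, -0.1, -0.002], [0.002, -0.001, -1.0]]
wrist_force: [-3.6, -1.5, 10.6]
gripper_width: 0.152
```

Run:
```python
from h import *
s=r.sense(); print(s['time_s'],s['joints'][5],s['moment'])
```

```text
8.8 -3.9453893707062524 [-0.6695469   1.06631033  0.03014438]
```

Call:
play_rows(
  commands=[
    [[0, 0, 0, 0, 0, -0.1, 1], [0, 0, 0, 0, 0, -0.2, 1], [0, 0, 0, 0, 0, -0.2, 1]],
  ],
)

```text
time_s: 9.1
tcp_pos: [0.6175, -0.0577, 0.1014]
ee_rot: [[-0.099, -0.995, 0.001], [-0.995, 0.099, -0.002], [0.002, -0.001, -1.0]]
wrist_force: [-3.4, -2.5, 10.8]
gripper_width: 0.148
```

Run:
```python
from h import *
s=r.sense(); print(s['time_s'],s['joints'][5],s['moment'])
c=cap('top','t3.png'); i=cv2.imread('pics/t3.png')[190:290,315:415]; cv2.imwrite('pics/t3c.png',cv2.resize(i,None,fx=5,fy=5))
```

```text
9.1 -15.403421470929457 [-0.59461996  1.10641622  0.01039899]
```

View pics/t3c.png

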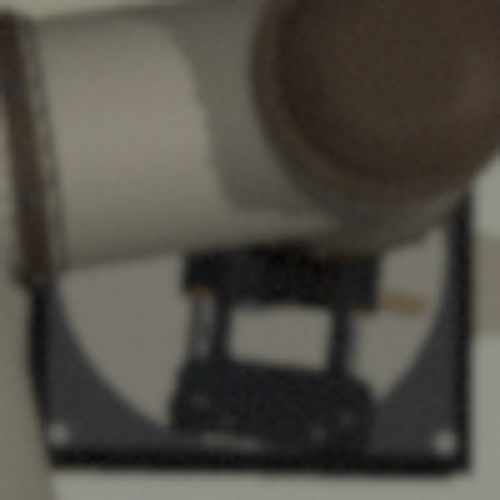

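The arm hides the blade in the top view, with only the stop visible at (405,303) of the crop. I'll go on by feel.

Call:
play_rows(
  commands=[
    [[0.0005, 0, 0, 0, 0, -0.1, 1], [0.0005, 0, 0, 0, 0, -0.2, 1], [0.0005, 0, 0, 0, 0, -0.2, 1]],
  ],
)

```text
time_s: 9.45
tcp_pos: [0.6174, -0.0577, 0.1013]
ee_rot: [[-0.295, -0.955, -0.001], [-0.955, 0.295, -0.002], [0.002, 0.0, -1.0]]
wrist_force: [-4.7, -1.4, 11.4]
gripper_width: 0.148
```

Run:
```python
from h import *
s=r.sense(); print(s['time_s'],s['joints'][5],s['moment'])
```

```text
9.45 -26.854911995537385 [-0.4199791   1.43148755  0.03116401]
```

Call:
play_rows(
  commands=[
    [[0, 0, 0, 0, 0, -0.1, 1], [0, 0, 0, 0, 0, -0.15, 1], [0, 0, 0, 0, 0, -0.15, 1]],
  ],
)

```text
time_s: 9.75
tcp_pos: [0.6173, -0.0577, 0.1014]
ee_rot: [[-0.434, -0.901, -0.001], [-0.901, 0.434, -0.002], [0.002, 0.0, -1.0]]
wrist_force: [-5.2, -1.9, 11.4]
gripper_width: 0.149
```

Run:
```python
from h import *
s=r.sense(); print(s['time_s'],s['joints'][5],s['moment'])
c=cap('wrist','w3.png')
```

```text
9.75 -35.40099447200693 [-0.38484056  1.51257399  0.05203175]
```

View pics/w3.png

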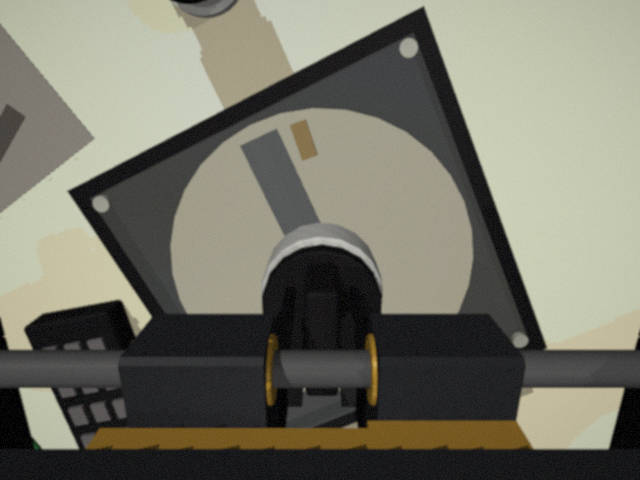

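The wrist view shows the blade at (262,140) a few mm short of the brass stop at (304,140). I'll turn on until the stop torque shows.

Call:
play_rows(
  commands=[
    [[0, 0, 0, 0, 0, -0.1, 1], [0, 0, 0, 0, 0, -0.1, 1]],
  ],
)

```text
time_s: 10.0
tcp_pos: [0.6172, -0.0576, 0.1013]
ee_rot: [[-0.522, -0.853, -0.001], [-0.853, 0.522, -0.002], [0.002, 0.0, -1.0]]
wrist_force: [-5.5, -1.9, 12.2]
gripper_width: 0.145
```

```bash
python3 -c "
from h import *
s=r.sense(); print(s['time_s'],s['joints'][5],s['moment'])"
```

```text
10.0 -41.164270000390566 [-0.30838102  1.58540574  0.09290584]
```

Call:
play_rows(
  commands=[
    [[0, 0, 0, 0, 0, -0.1, 1], [0, 0, 0, 0, 0, -0.1, 1]],
  ],
)

```text
time_s: 10.2
tcp_pos: [0.6172, -0.0576, 0.1013]
ee_rot: [[-0.603, -0.797, -0.001], [-0.797, 0.603, -0.002], [0.002, 0.0, -1.0]]
wrist_force: [-5.8, -1.3, 12.5]
gripper_width: 0.146
```

Run:
```python
from h import *
s=r.sense(); print(s['time_s'],s['joints'][5],s['moment'])
c=cap('wrist','w4.png')
```

```text
10.2 -46.83401465634539 [-0.25268002  1.5610364   0.38859222]
```

View pics/w4.png

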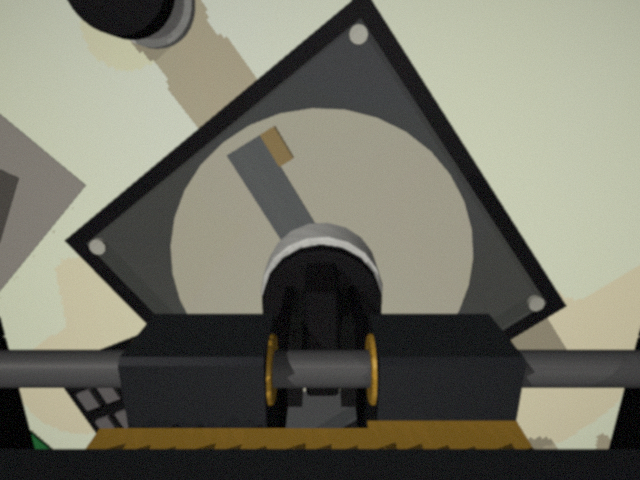

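The torque has risen to 0.39 N m and the blade lies flat against the brass block. I'll hold, relax the twist, let the knob out, then open.

Call:
play_rows(
  commands=[
    [[0, 0, 0, 0, 0, -0.03, 1], [0, 0, 0, 0, 0, -0.03, 1], [0, 0, 0, 0, 0, -0.03, 1], [0, 0, 0, 0, 0, 0.03, 1], [0, 0, 0, 0, 0, 0.1, 1]],
  ],
)

```text
time_s: 10.75
tcp_pos: [0.6173, -0.0576, 0.1013]
ee_rot: [[-0.519, -0.855, -0.001], [-0.855, 0.519, -0.001], [0.002, 0.0, -1.0]]
wrist_force: [-5.6, -1.6, 11.8]
gripper_width: 0.148
```

Call:
play_rows(
  commands=[
    [[0, 0, 0.003, 0, 0, 0, 1], [0, 0, 0.006, 0, 0, 0, 1], [0, 0, 0.009, 0, 0, 0, 1], [0, 0, 0.0115, 0, 0, 0, 1], [0, 0, 0.0115, 0, 0, 0, 1]],
  ],
)

```text
time_s: 11.25
tcp_pos: [0.6172, -0.0575, 0.1104]
ee_rot: [[-0.523, -0.852, -0.002], [-0.852, 0.523, -0.001], [0.002, 0.001, -1.0]]
wrist_force: [-2.8, -4.2, 3.0]
gripper_width: 0.145
```

The knob is back out (z 0.1104, against 0.1105 at the start). Opening and retreating upward.

Call:
play_rows(
  commands=[
    [[0, 0, 0, 0, 0, 0, 0], [0, 0, 0, 0, 0, 0, 0], [0, 0, 0, 0, 0, 0, 0], [0, 0, 0, 0, 0, 0, 0], [0, 0, 0, 0, 0, 0, 0]],
  ],
)

```text
time_s: 11.75
tcp_pos: [0.6181, -0.0565, 0.1108]
ee_rot: [[-0.523, -0.852, 0.0], [-0.852, 0.523, 0.0], [-0.0, -0.0, -1.0]]
wrist_force: [0.6, 0.4, 0.3]
gripper_width: 0.514
```

Call:
play_rows(
  commands=[
    [[0, 0, 0, 0, 0, 0, 0], [0, 0, 0, 0, 0, 0, 0], [0, 0, 0, 0, 0, 0, 0], [0, 0, 0, 0, 0, 0, 0], [0, 0, 0.01, 0, 0, 0, 0]],
  ],
)

```text
time_s: 12.25
tcp_pos: [0.6168, -0.0569, 0.1198]
ee_rot: [[-0.524, -0.852, -0.003], [-0.852, 0.524, -0.0], [0.002, 0.003, -1.0]]
wrist_force: [-0.5, 0.3, -0.7]
gripper_width: 0.953
```

Call:
play_rows(
  commands=[
    [[0, 0, 0.04, 0, 0, 0, 0], [0, 0, 0.08, 0, 0, 0, 0], [0, 0, 0.12, 0, 0, 0, 0], [0, 0, 0.15, 0, 0, 0, 0], [0, 0, 0.15, 0, 0, 0, 0]],
  ],
)

```text
time_s: 12.75
tcp_pos: [0.6204, -0.0571, 0.278]
ee_rot: [[-0.523, -0.852, 0.012], [-0.852, 0.523, -0.0], [-0.006, -0.011, -1.0]]
wrist_force: [0.2, -0.6, 0.7]
gripper_width: 1.003
```

Call:
play_rows(
  commands=[
    [[0, 0, 0, 0, 0, 0, 0], [0, 0, 0, 0, 0, 0, 0], [0, 0, 0, 0, 0, 0, 0]],
  ],
)

```text
time_s: 13.05
tcp_pos: [0.6173, -0.0569, 0.2695]
ee_rot: [[-0.524, -0.852, -0.003], [-0.852, 0.524, -0.0], [0.002, 0.002, -1.0]]
wrist_force: [-0.4, 0.1, -0.2]
gripper_width: 0.996
```

Run:
```python
from h import *
s=r.sense(); print(s['time_s'],s['tcp_pos'],s['wrist_force'],s['gripper_width'])
c=cap('wrist','w5.png');P=cloud(c);ok=c['range_z']>0;d=np.hypot(P[...,0]-.6184,P[...,1]+.0568)
for lo,hi in((.1,.115),(.128,.15)):
    m=ok&(d<.03)&(P[...,2]>lo)&(P[...,2]<hi); print(m.sum(),np.median(P[m][:,2]) if m.any() else 0)
```

```text
13.05 [ 0.61725333 -0.05690402  0.26946332] [-0.41993636  0.11162311 -0.1906729 ] 0.9964490997732266
2403 0.10702943011024019
1059 0.13891101615386853
```

View pics/w5.png

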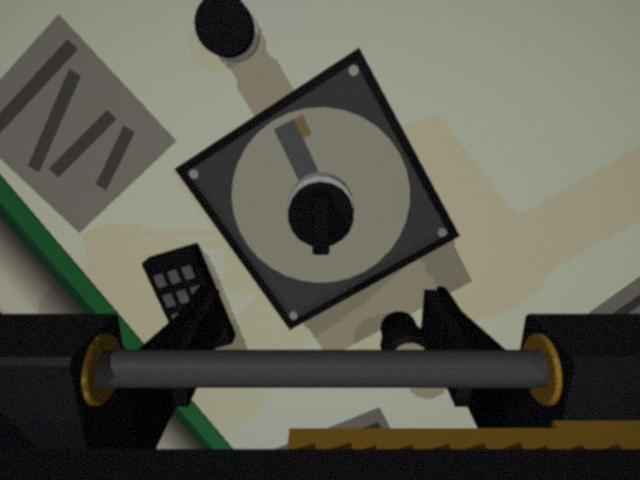

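The blade at (294,145) lies against the stop at (302,125). The knob is fully out (skirt top 107.0 mm, bar top 138.9 mm), and nothing else has been disturbed.

```bash
python3 -c "
from station import r
print(r.finish_job())"
```

```text
the job is handed in; nothing more can be done
None
```

The masking blade is home against its brass stop, the knob has sprung back out, and the job is handed in. It took about 13 s of the 64 s on the robot's clock.

- **Catching the clutch:** I gripped the knob bar and pushed until the teeth met about 2.3 mm in. The wrist force at that point was 9.4 N at most. I then turned clockwise under that light load until the knob dropped, after about 0.9 rad, and pushed it fully in (about 9.2 mm).
- **Driving the blade home:** I kept turning clockwise until the torque rose from about 0.05 to 0.39 N m. The wrist picture at that point showed the blade flat against the brass block.
- **Letting go:** I eased the twist back slightly, let the knob spring out, opened the gripper and moved up clear.

**Last checks:**
- **Knob:** the skirt top measured 107.0 mm and the bar top 138.9 mm, against 107 and 139 mm when fully out.
- **Blade:** it touches the stop in the final picture. I judged this by eye and torque and did not measure the final angle.
- **Robot:** the wrist force was near zero.
- **Bystanders:** all three stand clear in the final picture, and the arm never came near them. I did not re-measure their positions.

One look failed: the overhead camera's view of the blade was blocked by the arm during the turn, so I used the wrist camera and the torque instead. No check disagreed with another.

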